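Sort turned and milled blanks at the assembly bench

ROBOT

A 6-joint arm with a two-finger parallel gripper is mounted at the origin on the work surface. World frame = base frame: x ahead of the robot, y to its left, z up, the work surface at z = 0. Lengths are in m, angles in rad, forces in N, time in s.
With the tool pointing down it reaches from about 0.4 to 0.825 m from the base axis. Payload 7 kg.
Tool frame: the origin (TCP) lies on the centre line of the jaws, within the pads' length; the fingertips stand 22 mm ahead of it and the grasp point (between the pads) lies 3 mm ahead of it; z points along the fingers, y is the line along which they close (so a half turn about z gives the same grasp; the last joint's range is limited). The gripper opens to 88 mm and grips with 3 to 60 N. Pads are 19 mm wide; open, the fingers measure 130 mm over their backs; the gripper's body (78 mm by 193 mm) begins 47 mm behind the grasp point.
Start: joints at [-0.814, 0.359, 0.012, 0, -1.224, -0.288], TCP at [0.305, -0.602, 0.249] pointing down, gripper open.
Joint ranges: [-3.07, 3.07], [-1.43, 2.12], [-1.02, 1.25], [-3.03, 1.67], [-3.05, -0], [-3.03, 3.03]. Speed limits (rad/s): [2.39, 2.39, 3.01, 3.14, 3.14, 3.14].

INTERFACE

Orientations are given as [roll, pitch, yaw] about the fixed x, y, z axes, in that order (R = Rz(yaw) Ry(pitch) Rx(roll)).
In Python, from station import arm gives the robot as it stands.
- The arm moves only by the tool arm_command, never from a script. Its argument "series" is one flat list of numbers, 7 for each row, row after row: the turn, a rotation vector about the tool's x, y, z each as a share of 90 degrees, from -1 to 1, then the shift along the tool's x, y, z each as a share of 0.1 m, from -1 to 1, then the opening, from 0 (shut) to 1 (fully open). A call has 1 to 8 rows; each row is the pose to reach, as a shift and turn from the pose commanded when the call began, along the tool's axes at that moment; what a row does not reach only later rows make up. A row lasts 1/8 s, in which the tool goes at most 62.5 mm and 10.7 degrees, less where a joint would pass 70% of its speed; a pose out of reach is approached as far as the arm can. A call with a number of a shift or a turn outside -1 to 1 is refused whole. A call with a gripper value outside its range is refused whole. The fingers move at their own pace and stop on an object; "force" is the grip in N (left out, the last holds). Time passes only in rows, so rows that repeat a pose let the fingers close. It gives the time, the measured TCP pose, the force, the opening and the grip force at its end, in the units of the state.
- arm.get_state(): the state, without advancing time (a new reading comes with each control period).
- arm.grab_frame(name): name is "scene" or "top"; returns the picture (480x640x3 uint8, blue, green, red); there is no depth.
- arm.camera_model(name): a dict with "fovy" (degrees; the focal length in pixels is half the picture's height over the tangent of half this angle, whatever the lens; pixels are square), "cx", "cy" (the principal point, pixels), "pose" (4x4, takes a point from camera to world coordinates). Camera axes: x right, y down, z forward; pixel columns grow to the right and rows downward; lengths in m; the calibration is good to about 2 mm. A picture is of the moment at which its call begins. camera_model takes no time and is no camera call.
- arm.job_done(): hands the job in; it is judged then, once.
The state is a dict: "t": time; "q": joint angles; "qd": joint speeds; "joint_efforts": joint torques, N m; "eef_pos": TCP position; "ee_rot": TCP orientation; "force": force on the tool from outside, world axes, zero at the start; "moment": the same for the moment, N m; "width": finger opening in m; "gripper_force": force on a finger pad.
Only numpy, scipy, OpenCV 4.12 (cv2) and the standard library are available. Lean on these libraries where they do the work, as an engineer would, in place of code of your own. Each camera call takes 0.05 s, during which the arm holds its last target. There are 200 camera calls.

TASK

Put away the loose steel parts on the bench. Slide the two round flanges and the square plate along the bench, without lifting them, each wholly into the tray whose sample part on the end block has the same shape; hang the U-shaped saddle over the blue bar, one leg on each side, lowering it onto the bar rather than dropping it. Leave the bottle, the tape roll and the wrench where they are.

Things in the scene. Friction and masses are not known exactly. Their poses are not given: they have to be found in the camera images.
- flange_a: Loose round steel flange lying flat, 60 mm diameter, 12 mm thick, about 0.27 kg, one of two alike, with a dark centre hole and four bolt holes drawn on top (solid). Origin: centre of its underside; z up
- flange_b: The second round steel flange, same as flange_a
- plate: Loose square steel plate lying flat, 60 x 60 mm, 12 mm thick, about 0.33 kg, four dark corner holes drawn on top (solid). Origin: centre of its underside; x and y along its sides, z up
- saddle: Loose steel saddle strap, an upside-down square U standing on its two feet on the bench, about 0.2 kg. Strap 30 mm wide (along its y) and 4 mm thick; 85 mm high; flat crown on top, legs 52 mm apart over their outer faces and 44 mm between inner faces (along its x); feet 4 mm thick turned outward, 92 mm overall in x. Origin: midway between the feet at bench level, z up
- saddle_crown (a point): Centre of the underside of the saddle's crown, 81 mm above the saddle's origin; axes as the saddle
- rail: Blue hanging rail fixed to the bench, at the far left or far right. A level flat bar 260 mm long (along its x), 20 mm wide (its y), 10 mm thick, its top 150 mm above the bench, on two 14 mm square posts at x = -118 and +118 mm with 50 mm square feet; clear bar between posts 220 mm. Origin: below the bar's middle, on the bench
- bar_top (a point): Middle of the bar's top face, 150 mm above the bench; axes as the rail: x along the bar, y across it
- tray_left: Grey three-sided fence fixed to the bench on the left (+y): inside 330 (x) by 120 mm (y), walls 6 mm thick, 30 mm high, no floor step. Origin: centre of the inside, on the bench; x points away from the robot. Open mouth, towards the bench middle, at y = -60 mm in its frame, back wall at +60 mm. A wooden block 30 mm high beyond its far end (x = 171 to 243 mm) carries the sample
- tray_right: Grey three-sided fence fixed to the bench on the right (-y): inside 330 (x) by 120 mm (y), walls 6 mm thick, 30 mm high, no floor step. Origin: centre of the inside, on the bench; x points away from the robot. Open mouth, towards the bench middle, at y = +60 mm in its frame, back wall at -60 mm. A wooden block 30 mm high beyond its far end (x = 171 to 243 mm) carries the sample
- sample_round: Sample of the round flange, same shape and size, fixed flat on the end block (30 mm above the bench) of one of the two trays: that tray takes the round flanges. Origin: centre of its underside
- sample_square: Sample of the square plate, same shape and size, fixed flat on the end block of the other tray: that tray takes the square plate. Origin: centre of its underside
- squeeze_bottle: Bystander: white bottle with blue cap, 56 mm diameter, 130 mm high, standing beyond the work. Origin: centre of its underside
- tape_roll: Bystander: brown roll of tape lying flat, 90 mm diameter, 24 mm high, beyond the work. Origin: centre of its underside
- wrench: Bystander: steel wrench 160 mm long lying on the bench at the far left, beyond the left tray. Origin: on its underside
There are look-alikes about, which are no part of the job. Leave any brown or yellow look-alike of the flange_b alone.

How it is judged:
At the end, for the whole second after the job is handed in: Round flanges wholly inside the tray with the round sample, square plate in the one with the square sample (to 1 mm), flat and at rest; the saddle hangs at rest with its crown on the bar (-6 to 12 mm), a leg each side (centre within 20 mm of the bar line), tilt under 0.35 rad (((world y of sample_round above 0 m and y of flange_a in the frame of tray_left between -0.031 and 0.06 m and x of flange_a in the frame of tray_left between -0.16 and 0.16 m and y of flange_b in the frame of tray_left between -0.031 and 0.06 m and x of flange_b in the frame of tray_left between -0.16 and 0.16 m and y of plate in the frame of tray_right between -0.06 and 0.031 m and x of plate in the frame of tray_right between -0.16 and 0.16 m) or (world y of sample_round below 0 m and y of flange_a in the frame of tray_right between -0.06 and 0.031 m and x of flange_a in the frame of tray_right between -0.16 and 0.16 m and y of flange_b in the frame of tray_right between -0.06 and 0.031 m and x of flange_b in the frame of tray_right between -0.16 and 0.16 m and y of plate in the frame of tray_left between -0.031 and 0.06 m and x of plate in the frame of tray_left between -0.16 and 0.16 m)) and height (world z) of each of flange_a, flange_b, plate below 0.006 m and angle between each of flange_a, flange_b, plate's own z axis and vertical below 0.15 rad and linear speed of each of flange_a, flange_b, plate below 0.02 m/s and z of saddle_crown in the frame of bar_top between -0.006 and 0.012 m and y of saddle_crown in the frame of bar_top between -0.02 and 0.02 m and x of saddle_crown in the frame of bar_top between -0.105 and 0.105 m and angle between saddle's own z axis and vertical below 0.35 rad and linear speed of saddle below 0.05 m/s); the robot touches nothing.
It fails at once if a flange or the plate is lifted more than 20 mm off the bench or tipped by more than 0.6 rad (height (world z) of any of flange_a, flange_b, plate above 0.02 m or angle between any of flange_a, flange_b, plate's own z axis and vertical above 0.6 rad).
It fails at once if the saddle falls freely (more than 0.6 m/s, a drop of about 2 cm) while the gripper does not hold it (linear speed of saddle above 0.6 m/s and contact force between the fingers and saddle below 0.1 N).
It fails at once if the bottle, tape roll or wrench is moved more than 30 mm, or the bottle is knocked over (distance of any of squeeze_bottle, tape_roll, wrench from where it was at the start of the episode above 0.03 m or angle between squeeze_bottle's own z axis and vertical above 0.5 rad).
It also fails if it takes over 67 s, if anything falls off the work surface, if the arm or the gripper's body presses on something with over 40 N, if the wrist force passes 120 N, or if a joint passes its speed limit or range.

## Working session

There is one attempt and no reset: what is moved stays moved. The work goes in short steps, Python scripts to look and compute and a tool call to move; the robot and the scene stay as the last step left them, time stands still between calls to the robot, and variables do not carry over. Pictures are saved under pics/ and viewed, at most 10 in all, crops included, and the job is handed in when it is done.

Besides the shell and the picture viewer there is one more tool, called after ">>>" as name(argument=value, ...), one argument or row to a line, values as JSON. arm_command: Moves the arm, as the interface text tells. Its arguments: {"type":"object","properties":{"series":{"type":"array"},"force":{"type":"number"}},"required":["series"]}

```bash
mkdir -p pics
python3 - <<'E'
from station import arm
import cv2,numpy as np
np.set_printoptions(precision=4,suppress=True)
for n in("scene","top"):
    cv2.imwrite(f"pics/{n}0.png",arm.grab_frame(n)); m=arm.camera_model(n); print(n,m["fovy"],m["cx"],m["cy"],{k:v for k,v in m.items() if k not in("pose",)}); print(np.array(m["pose"]))
s=arm.get_state(); print(s)
E
```

```text
scene 47.71736543534358 319.6658902845602 246.42975648791804 {'fovy': 47.71736543534358, 'cx': 319.6658902845602, 'cy': 246.42975648791804}
[[ 0.6188  0.6236 -0.4777  1.1842]
 [ 0.7854 -0.5036  0.3599 -0.408 ]
 [-0.0161 -0.5979 -0.8014  1.1353]
 [ 0.      0.      0.      1.    ]]
top 55.58367894339983 315.56883858293725 240.1423521005117 {'fovy': 55.58367894339983, 'cx': 315.56883858293725, 'cy': 240.1423521005117}
[[-0.0131 -0.9888  0.1485  0.4289]
 [-0.9999  0.0136  0.0021  0.026 ]
 [-0.0041 -0.1485 -0.9889  1.0728]
 [ 0.      0.      0.      1.    ]]
{'t': 0.1, 'q': array([-0.8139,  0.3593,  0.0111, -0.0003, -1.2241, -0.2881]), 'qd': array([-0.0003, -0.0021,  0.0019,  0.0013,  0.0003,  0.0016]), 'joint_efforts': array([ -0.0005, -58.4165,  29.3751,   7.0155,   0.0102,  -0.    ]), 'eef_pos': array([ 0.3048, -0.6018,  0.2477]), 'ee_rot': array([ 3.1401, -0.0001, -2.6729]), 'force': array([ 1.1344,  0.3836, -0.0502]), 'moment': array([0.0005, 0.0454, 0.0094]), 'gripper_force': 0.0, 'width': 0.08762383852250225}
```

View pics/top0.png

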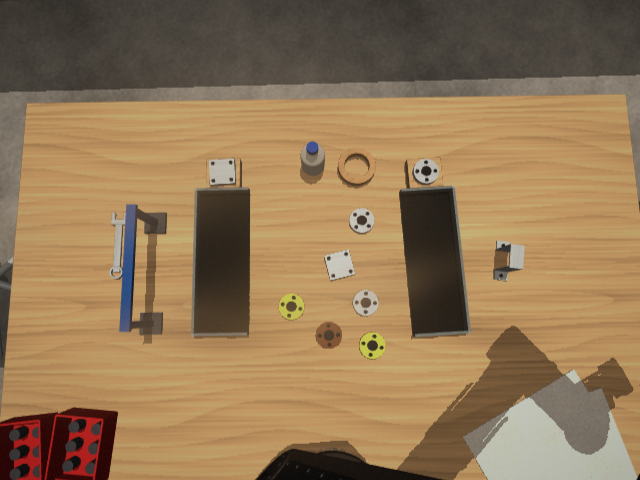

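View pics/scene0.png

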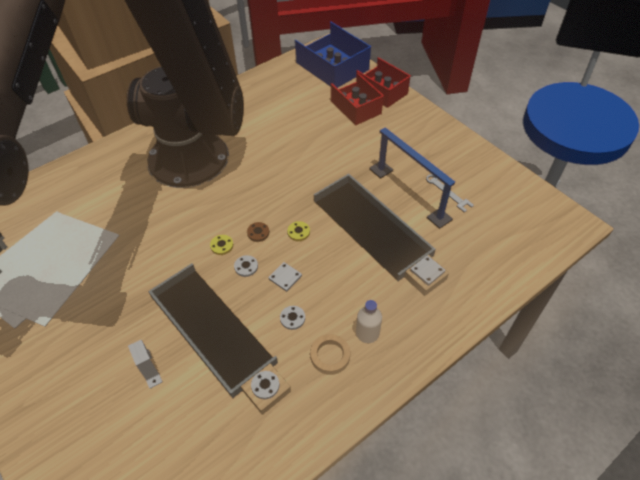

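The round sample is on the right block (top 427,171) and the square sample on the left (222,172). The saddle is at (510,257) and the rail at (130,268).
Flange candidates in the top view: steel (362,221) and (366,303), yellow (291,306) and (372,346), brown (329,335). The two steel ones are mine. Next I take close crops to check the choice.

```bash
cat > h.py <<'E'
import cv2,numpy as np
from station import arm
np.set_printoptions(precision=4,suppress=True)
def ray(n,uv):
    m=arm.camera_model(n);f=240/np.tan(np.radians(m["fovy"]/2));P=np.array(m["pose"])
    return P[:3,3],P[:3,:3]@np.array([(uv[0]-m["cx"])/f,(uv[1]-m["cy"])/f,1])
def onz(n,uv,z):
    o,d=ray(n,uv);return o+d*(z-o[2])/d[2]
def tri(a,b):
    (o,d),(p,e)=ray("top",a),ray("scene",b);d=d/np.linalg.norm(d);e=e/np.linalg.norm(e)
    s=np.linalg.lstsq(np.c_[d,-e],p-o,rcond=None)[0];A=o+d*s[0];B=p+e*s[1]
    return (A+B)/2,np.linalg.norm(A-B)
def proj(n,X):
    m=arm.camera_model(n);f=240/np.tan(np.radians(m["fovy"]/2));P=np.linalg.inv(np.array(m["pose"]))
    c=P[:3,:3]@np.array(X)+P[:3,3];return np.array([m["cx"]+f*c[0]/c[2],m["cy"]+f*c[1]/c[2]])
def panel(im,x,y,w,h,W,H):
    p=cv2.resize(im[y:y+h,x:x+w],(W,H),interpolation=cv2.INTER_CUBIC)
    k=W/w
    for u in range(-(-x//10)*10,x+w,10): cv2.line(p,(int((u-x)*k),0),(int((u-x)*k),6),(0,0,255),1); cv2.putText(p,str(u),(int((u-x)*k),16),0,.33,(0,0,255),1)
    for v in range(-(-y//10)*10,y+h,10): cv2.line(p,(0,int((v-y)*k)),(6,int((v-y)*k)),(0,0,255),1); cv2.putText(p,str(v),(8,int((v-y)*k)+4),0,.33,(0,0,255),1)
    return p
E
python3 - <<'E'
from h import *
t=cv2.imread("pics/top0.png");s=cv2.imread("pics/scene0.png")
a=np.hstack([panel(t,315,200,80,120,400,600),np.vstack([panel(t,480,230,80,60,400,300),panel(t,60,198,187,140,400,300)])])
b=np.hstack([panel(s,225,230,100,100,400,400),panel(s,365,120,100,100,400,400)])
c=np.hstack([panel(s,115,335,80,60,266,200),panel(t,190,150,67,50,267,200),panel(s,150,265,67,50,267,200)])
cv2.imwrite("pics/mA.png",a);cv2.imwrite("pics/mB.png",np.vstack([b,c]))
E
```

```text
(no output)
```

View pics/mA.png

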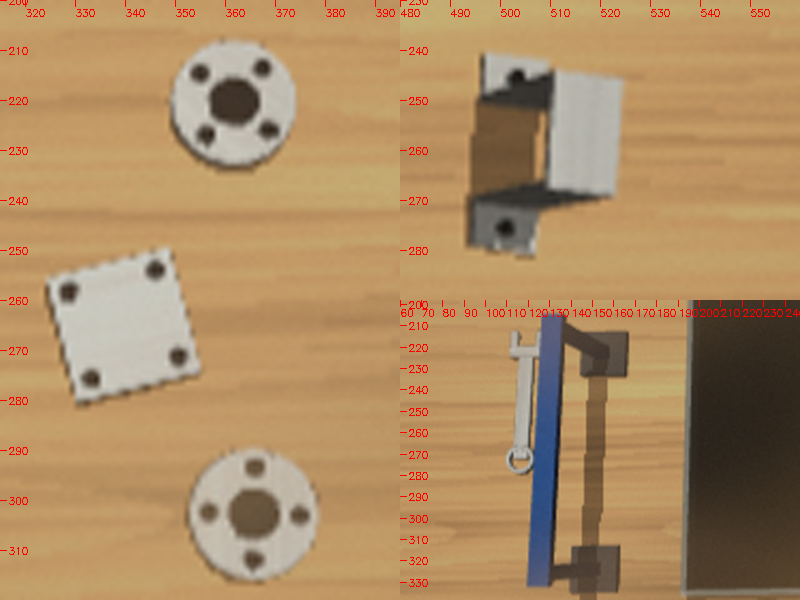

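View pics/mB.png

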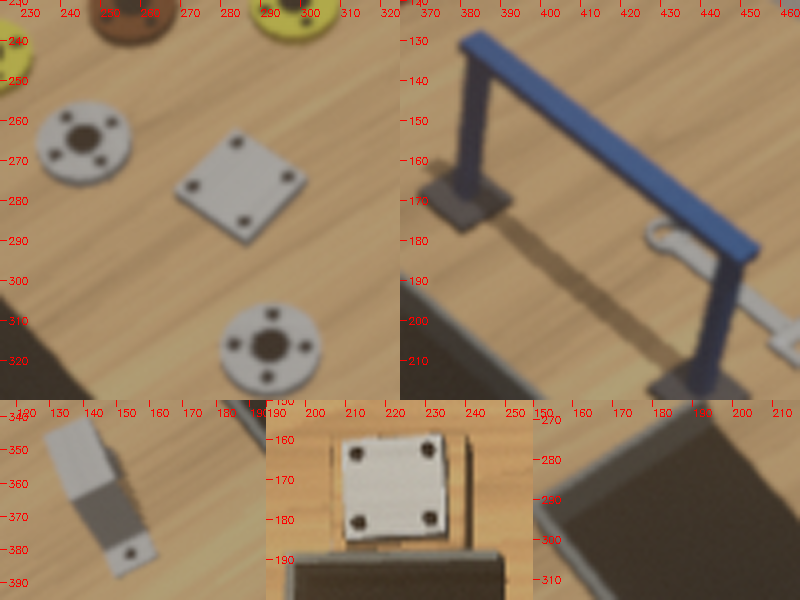

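Checked in the crops: the steel flanges have holes at top (361.8,220.2) and (365.8,302.8), and the plate centre is at (339.7,265.2). The saddle crown centre is at (516.9,256.6), with its 52 mm side along world x. The bar runs along world x, so the saddle needs a quarter turn.

Run:
```python
from h import *
P=dict(fl_far=((361.8,220.2),(292.5,316.25)),fl_near=((365.8,302.8),(245.75,264.75)),plate=((339.7,265.2),(285.1,275.4)),
crown=((516.9,256.6),(138.8,351.4)),barF=((131.2,205),(451.8,182.8)),barN=((124.7,332),(382.5,129.5)))
for k,(a,b) in P.items(): X,e=tri(a,b);print(k,X,"gap",e)
for p in[(510.6,244.2),(524.6,245.8),(523,269.2),(509.4,267.4)]:print("crown85",onz("top",p,.085)[:2])
for p in[(496.4,240.4),(510,242.6),(507,281),(493.5,278.6)]:print("foot",onz("top",p,.004)[:2])
for c in[(47,285),(168,249),(200,372),(79,404)]:print("plate",onz("top",(315+c[0]/5,200+c[1]/5),.012)[:2])
for c in[(125.9,205),(137.1,205),(119.4,331.7),(130.6,332.2)]:print("bar150",onz("top",c,.15)[:2])
for c in[(401,191),(455,187),(469,332),(413,336),(194,189),(250,188),(249,335),(192,336)]:print("tray",onz("top",c,.03)[:2])
for n,c in dict(sq=(222,172),rd=(427,171)).items():print(n,onz("top",c,.042))
```

```text
fl_far [ 0.6351 -0.0812  0.0114] gap 0.0018673994327775489
fl_near [ 0.441  -0.085   0.0104] gap 0.002104158242421625
plate [ 0.5292 -0.0263  0.0095] gap 0.002622685167402938
crown [ 0.5354 -0.4081  0.0864] gap 0.002327545425728728
barF [0.6471 0.4107 0.1484] gap 0.0005662662971221595
barN [0.3877 0.4151 0.1415] gap 0.0020233031334713093
crown85 [ 0.5624 -0.3983]
crown85 [ 0.5585 -0.4285]
crown85 [ 0.5074 -0.4209]
crown85 [ 0.5117 -0.3918]
foot [ 0.5829 -0.4002]
foot [ 0.5772 -0.4319]
foot [ 0.4867 -0.418 ]
foot [ 0.4927 -0.3869]
plate [0.548  0.0081]
plate [ 0.5642 -0.049 ]
plate [ 0.5063 -0.0625]
plate [ 0.4922 -0.0059]
bar150 [0.6467 0.4208]
bar150 [0.6464 0.3975]
bar150 [0.3884 0.4212]
bar150 [0.3871 0.3988]
tray [ 0.6996 -0.1743]
tray [ 0.7075 -0.3017]
tray [ 0.3723 -0.3134]
tray [ 0.3651 -0.1875]
tray [0.7114 0.3132]
tray [0.7119 0.1811]
tray [0.3721 0.1806]
tray [0.3715 0.3087]
sq [0.7482 0.2453 0.042 ]
rd [ 0.7437 -0.2347  0.042 ]
```

>>> arm_command(
  series=[0, 0, -0.611, -1, 0.683, 0, 1, 0, 0, -0.611, -1, 0.683, 0, 1, 0, 0, -0.611, -1, 0.683, 0, 1, 0, 0, -0.611, -1, 0.683, 0, 1, 0, 0, -0.611, -1, 0.683, 0, 1, 0, 0, -0.611, -1, 0.683, 0, 1],
)

```text
t: 0.85
eef_pos: [0.3632, -0.4958, 0.2482]
ee_rot: [3.141, 0.0, -1.713]
force: [0.4, -0.2, -0.2]
width: 0.0876
gripper_force: 0.0
```

>>> arm_command(
  series=[0, 0, 0, -0.55, -0.79, 0, 1, 0, 0, 0, -0.55, -0.79, 0, 1, 0, 0, 0, -0.55, -0.79, 0, 1],
)

```text
t: 1.23
eef_pos: [0.451, -0.4517, 0.2479]
ee_rot: [3.141, 0.0, -1.714]
force: [-0.1, 1.5, 1.1]
width: 0.0874
gripper_force: 0.0
```

>>> arm_command(
  series=[0, 0, 0, -0.55, -0.79, 0.8, 1, 0, 0, 0, -0.55, -0.79, 0.8, 1, 0, 0, 0, -0.55, -0.79, 0.8, 1, 0, 0, 0, -0.55, -0.79, 0.8, 1],
)

```text
t: 1.72
eef_pos: [0.5348, -0.41, 0.1684]
ee_rot: [3.141, -0.0, -1.715]
force: [0.8, -0.2, -0.1]
width: 0.0875
gripper_force: 0.0
```

>>> arm_command(
  series=[0, 0, 0, 0, 0, 0.5, 1, 0, 0, 0, 0, 0, 0.7, 1, 0, 0, 0, 0, 0, 0.85, 1, 0, 0, 0, 0, 0, 1, 1, 0, 0, 0, 0, 0, 1, 1],
)

```text
t: 2.35
eef_pos: [0.5347, -0.4097, 0.068]
ee_rot: [3.141, 0.0, -1.714]
force: [0.5, 1.4, 0.3]
width: 0.0878
gripper_force: 0.0
```

>>> arm_command(
  series=[0, 0, 0, 0, 0, 0, 0.3, 0, 0, 0, 0, 0, 0, 0.3, 0, 0, 0, 0, 0, 0, 0.3, 0, 0, 0, 0, 0, 0, 0.3, 0, 0, 0, 0, 0, 0, 0.3, 0, 0, 0, 0, 0, 0, 0.3, 0, 0, 0, 0, 0, 0, 0.3, 0, 0, 0, 0, 0, 0, 0.3],
  force=20,
)

```text
t: 3.35
eef_pos: [0.5355, -0.4096, 0.0688]
ee_rot: [-3.141, -0.0, -1.713]
force: [0.2, 0.5, 3.1]
width: 0.0518
gripper_force: 20.0
```

>>> arm_command(
  series=[0, 0, 0, 0, 0, -0.3, 0.3, 0, 0, 0, 0, 0, -0.6, 0.3, 0, 0, 0, 0, 0, -1, 0.3, 0, 0, 0, 0, 0, -1, 0.3],
)

```text
t: 3.85
eef_pos: [0.5368, -0.4105, 0.1719]
ee_rot: [-3.136, -0.002, -1.713]
force: [-0.6, -0.6, -1.5]
width: 0.052
gripper_force: 20.0
```

>>> arm_command(
  series=[0, 0, -0.1, -0.1, 0.01, -0.3, 0.3, 0, 0, -0.2, -0.4, 0.06, -0.6, 0.3, 0, 0, -0.3, -0.7, 0.1, -0.9, 0.3, 0, 0, -0.4, -0.99, 0.14, -0.9, 0.3, 0, 0, -0.5, -0.99, 0.14, -0.9, 0.3, 0, 0, -0.5, -0.99, 0.14, -0.9, 0.3],
)

```text
t: 4.6
eef_pos: [0.5351, -0.309, 0.2575]
ee_rot: [3.141, 0.002, -0.928]
force: [0.5, 0.0, -1.6]
width: 0.052
gripper_force: 20.0
```

>>> arm_command(
  series=[0, 0, -0.1, -0.3, -0.22, 0, 0.3, 0, 0, -0.2, -0.6, -0.45, 0, 0.3, 0, 0, -0.3, -0.96, -0.72, 0, 0.3, 0, 0, -0.4, -0.96, -0.72, 0, 0.3, 0, 0, -0.5, -0.96, -0.72, 0, 0.3, 0, 0, -0.59, -0.96, -0.72, 0, 0.3, 0, 0, -0.59, -0.96, -0.72, 0, 0.3],
)

```text
t: 5.48
eef_pos: [0.5352, -0.1899, 0.2577]
ee_rot: [-3.141, 0.001, -0.006]
force: [-0.8, -0.4, -1.1]
width: 0.052
gripper_force: 20.0
```

>>> arm_command(
  series=[0, 0, 0, 0, -0.3, 0, 0.3, 0, 0, 0, 0, -0.7, 0, 0.3, 0, 0, 0, 0, -1, 0, 0.3],
)

```text
t: 5.85
eef_pos: [0.5354, -0.0887, 0.2581]
ee_rot: [-3.142, 0.001, -0.008]
force: [0.5, 0.7, -2.0]
width: 0.052
gripper_force: 20.0
```

>>> arm_command(
  series=[0, 0, 0, 0, -0.35, 0, 0.3, 0, 0, 0, 0, -0.7, 0, 0.3, 0, 0, 0, 0, -1, 0, 0.3],
)

```text
t: 6.22
eef_pos: [0.5355, 0.0113, 0.2581]
ee_rot: [3.142, 0.001, -0.007]
force: [0.4, 1.0, -1.9]
width: 0.0519
gripper_force: 20.0
```

>>> arm_command(
  series=[0, 0, 0, 0, -0.35, 0, 0.3, 0, 0, 0, 0, -0.7, 0, 0.3, 0, 0, 0, 0, -1, 0, 0.3],
)

```text
t: 6.6
eef_pos: [0.5357, 0.1114, 0.2581]
ee_rot: [3.141, 0.001, -0.007]
force: [0.7, 0.9, -1.4]
width: 0.052
gripper_force: 20.0
```

>>> arm_command(
  series=[0, 0, 0, 0, -0.35, 0, 0.3, 0, 0, 0, 0, -0.7, 0, 0.3, 0, 0, 0, 0, -1, 0, 0.3],
)

```text
t: 6.98
eef_pos: [0.5358, 0.2114, 0.258]
ee_rot: [3.141, 0.001, -0.007]
force: [0.3, -0.2, -0.9]
width: 0.052
gripper_force: 20.0
```

>>> arm_command(
  series=[0, 0, 0, 0, -0.35, 0, 0.3, 0, 0, 0, 0, -0.7, 0, 0.3, 0, 0, 0, 0, -1, 0, 0.3],
)

```text
t: 7.35
eef_pos: [0.536, 0.3115, 0.258]
ee_rot: [3.141, 0.001, -0.006]
force: [-0.2, -0.6, -2.1]
width: 0.0521
gripper_force: 20.0
```

>>> arm_command(
  series=[0, 0, 0, -0.1, -0.35, 0, 0.3, 0, 0, 0, -0.1, -0.7, 0, 0.3, 0, 0, 0, -0.1, -1, 0, 0.3, 0, 0, 0, -0.1, -1, 0, 0.3, 0, 0, 0, -0.1, -1, 0, 0.3],
)

```text
t: 7.98
eef_pos: [0.526, 0.4101, 0.258]
ee_rot: [3.141, 0.001, -0.003]
force: [-0.3, 0.3, -1.3]
width: 0.0518
gripper_force: 20.0
```

Run:
```python
from h import *
t=arm.grab_frame("top");s=arm.grab_frame("scene")
a=np.hstack([panel(t,60,180,160,160,400,400),panel(s,350,50,160,160,400,400)])
cv2.imwrite("pics/c1.png",a);S=arm.get_state();print(S["t"],S["eef_pos"],S["ee_rot"],S["width"])
```

```text
8.075 [0.5261 0.4097 0.2585] [ 3.1413  0.0002 -0.0025] 0.05185957978889985
```

View pics/c1.png

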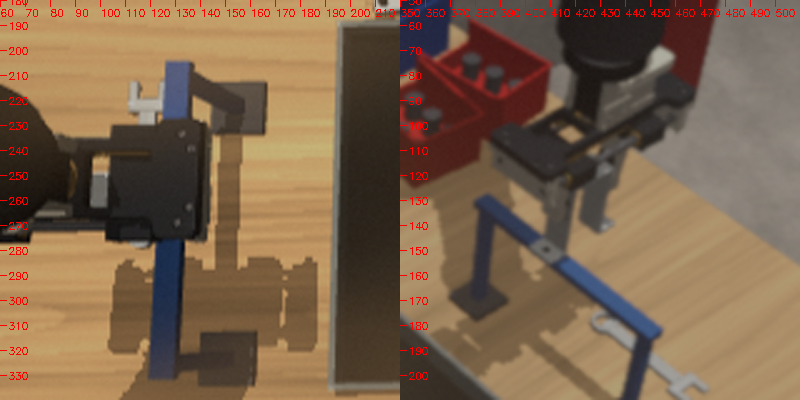

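The saddle is upright in the jaws above the bar: near foot at scene (409,149), far foot at (430,140). I check these against the predicted projections.

Run:
```python
from h import *
for y in(-.036,.036):print(proj("scene",(.526,.41+y,.194)))
for y in(.401,.421):
  for x in(.388,.647):print(y,x,proj("scene",(x,y,.15)),proj("top",(x,y,.15)))
```

```text
[408.9018 149.3707]
[429.5188 136.9016]
0.401 0.388 [378.5548 129.4961] [129.5185 331.7732]
0.401 0.647 [449.0256 184.2136] [135.45 204.73]
0.421 0.388 [384.071  126.3473] [119.49   331.9053]
0.421 0.647 [454.6721 180.4822] [125.8292 204.8623]
```

>>> arm_command(
  series=[0, 0, 0, 0, -0.01, 0.3, 0.3, 0, 0, 0, 0, -0.01, 0.55, 0.3, 0, 0, 0, 0, -0.01, 0.8, 0.3, 0, 0, 0, 0, -0.01, 1, 0.3, 0, 0, 0, 0, -0.01, 1, 0.3],
)

```text
t: 8.7
eef_pos: [0.5256, 0.4099, 0.1572]
ee_rot: [3.139, 0.002, -0.002]
force: [0.8, -0.5, -0.6]
width: 0.0518
gripper_force: 20.0
```

>>> arm_command(
  series=[0, 0, 0, 0, 0, 0.05, 0.3, 0, 0, 0, 0, 0, 0.1, 0.3, 0, 0, 0, 0, 0, 0.14, 0.3, 0, 0, 0, 0, 0, 0.17, 0.3, 0, 0, 0, 0, 0, 0.19, 0.3, 0, 0, 0, 0, 0, 0.19, 0.3],
)

```text
t: 9.45
eef_pos: [0.526, 0.4114, 0.1394]
ee_rot: [3.141, 0.0, -0.001]
force: [0.2, -0.6, -1.6]
width: 0.0517
gripper_force: 20.0
```

>>> arm_command(
  series=[0, 0, 0, 0, 0, 0.01, 0.3, 0, 0, 0, 0, 0, 0.02, 0.3, 0, 0, 0, 0, 0, 0.02, 0.3],
)

```text
t: 9.82
eef_pos: [0.5261, 0.4115, 0.1378]
ee_rot: [-3.141, -0.0, -0.001]
force: [-0.3, -0.3, 0.4]
width: 0.0519
gripper_force: 20.0
```

>>> arm_command(
  series=[0, 0, 0, 0, 0, 0.01, 0.3, 0, 0, 0, 0, 0, 0.01, 0.3],
)

```text
t: 10.07
eef_pos: [0.5261, 0.4115, 0.1378]
ee_rot: [-3.141, -0.001, -0.001]
force: [-3.2, -1.3, 7.1]
width: 0.0522
gripper_force: 20.0
```

>>> arm_command(
  series=[0, 0, 0, 0, 0, 0, 0.62, 0, 0, 0, 0, 0, 0, 0.64, 0, 0, 0, 0, 0, 0, 0.7, 0, 0, 0, 0, 0, 0, 0.8, 0, 0, 0, 0, 0, 0, 1, 0, 0, 0, 0, 0, 0, 1],
)

```text
t: 10.82
eef_pos: [0.5261, 0.4115, 0.1366]
ee_rot: [-3.142, -0.0, -0.001]
force: [0.3, 0.4, 0.4]
width: 0.0837
gripper_force: 0.0
```

>>> arm_command(
  series=[0, 0, 0, 0, 0, -0.2, 1, 0, 0, 0, 0, 0, -0.5, 1, 0, 0, 0, 0, 0, -1, 1, 0, 0, 0, 0, 0, -1, 1],
)

```text
t: 11.32
eef_pos: [0.5277, 0.413, 0.2417]
ee_rot: [-3.136, -0.006, -0.0]
force: [0.2, 0.3, -1.4]
width: 0.0879
gripper_force: 0.0
```

>>> arm_command(
  series=[0, 0, 0, 0, 1, 0, 1, 0, 0, 0, 0, 1, 0, 1],
)

```text
t: 11.58
eef_pos: [0.5253, 0.3095, 0.236]
ee_rot: [3.141, 0.001, -0.001]
force: [-0.4, 0.1, 0.4]
width: 0.0874
gripper_force: 0.0
```

>>> arm_command(
  series=[0, 0, 0, 0, 1, 0, 1, 0, 0, 0, 0, 1, 0, 1],
)

```text
t: 11.82
eef_pos: [0.5252, 0.209, 0.2363]
ee_rot: [3.141, 0.0, -0.002]
force: [-0.1, 0.3, 0.6]
width: 0.0872
gripper_force: 0.0
```

>>> arm_command(
  series=[0, 0, 0, 0, 1, 0, 1, 0, 0, 0, 0, 1, 0, 1],
)

```text
t: 12.08
eef_pos: [0.5251, 0.1091, 0.2363]
ee_rot: [3.142, 0.0, -0.002]
force: [0.3, 0.3, 0.5]
width: 0.0878
gripper_force: 0.0
```

>>> arm_command(
  series=[0, 0, 0, 0, 1, 0, 1, 0, 0, 0, 0, 1, 0, 1, 0, 0, 0, 0, 1, 0, 1],
)

```text
t: 12.45
eef_pos: [0.5251, 0.0092, 0.2362]
ee_rot: [3.142, 0.0, -0.004]
force: [1.4, -0.1, 0.1]
width: 0.0877
gripper_force: 0.0
```

>>> arm_command(
  series=[0, 0, -0.1, 0.02, 0.385, 0.5, 1, 0, 0, -0.159, 0.02, 0.385, 1, 1, 0, 0, -0.159, 0.02, 0.385, 1, 1, 0, 0, -0.159, 0.02, 0.385, 1, 1],
)

```text
t: 12.95
eef_pos: [0.5288, -0.0263, 0.1381]
ee_rot: [3.141, -0.001, 0.248]
force: [0.7, 0.4, 0.9]
width: 0.0876
gripper_force: 0.0
```

Run:
```python
from h import *
t=arm.grab_frame("top");s=arm.grab_frame("scene")
a=np.hstack([panel(t,100,180,100,160,312,500),panel(s,220,110,240,250,480,500)])
cv2.imwrite("pics/c2.png",a);S=arm.get_state();print(S["t"],S["eef_pos"],S["ee_rot"],S["width"])
```

```text
13.05 [ 0.5292 -0.0261  0.1388] [ 3.1414 -0.0036  0.2488] 0.08771902857223884
```

View pics/c2.png

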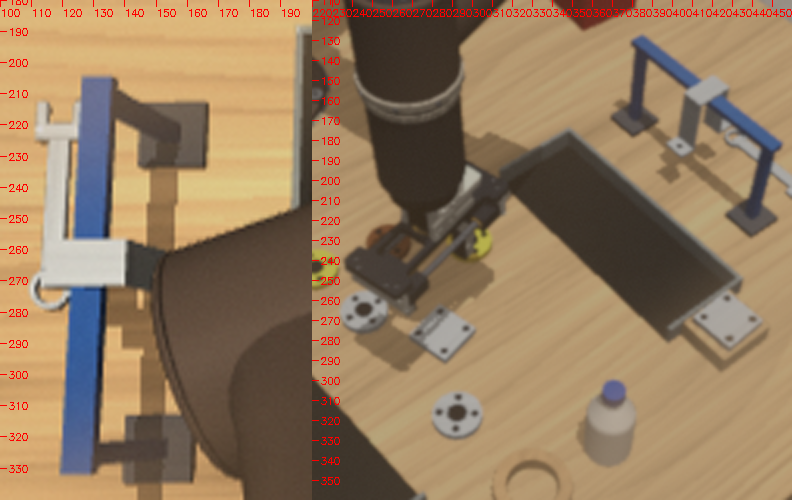

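The saddle hangs squarely on the bar: crown at scene (413,157), a leg on each side. Next is the plate.

>>> arm_command(
  series=[0, 0, 0, 0, 0, 0.4, 1, 0, 0, 0, 0, 0, 0.7, 1, 0, 0, 0, 0, 0, 0.9, 1, 0, 0, 0, 0, 0, 1, 1, 0, 0, 0, 0, 0, 1, 1],
)

```text
t: 13.68
eef_pos: [0.5282, -0.0267, 0.0372]
ee_rot: [3.142, -0.001, 0.249]
force: [-0.4, -1.0, 0.4]
width: 0.0876
gripper_force: 0.0
```

>>> arm_command(
  series=[0, 0, 0, 0, 0, 0.06, 1, 0, 0, 0, 0, 0, 0.12, 1, 0, 0, 0, 0, 0, 0.12, 0.8, 0, 0, 0, 0, 0, 0.12, 0.7, 0, 0, 0, 0, 0, 0.12, 0.6, 0, 0, 0, 0, 0, 0.12, 0.5, 0, 0, 0, 0, 0, 0.12, 0.5, 0, 0, 0, 0, 0, 0.12, 0.5],
  force=15,
)

```text
t: 14.68
eef_pos: [0.5278, -0.027, 0.0247]
ee_rot: [-3.142, -0.0, 0.249]
force: [-0.6, 0.6, 1.4]
width: 0.0598
gripper_force: 15.0
```

>>> arm_command(
  series=[0, 0, 0.03, 0.04, -0.17, 0, 0.5, 0, 0, 0.07, 0.09, -0.37, 0, 0.5, 0, 0, 0.11, 0.14, -0.57, 0, 0.5, 0, 0, 0.15, 0.19, -0.75, 0, 0.5, 0, 0, 0.159, 0.22, -0.87, 0, 0.5],
)

```text
t: 15.3
eef_pos: [0.5275, 0.063, 0.0247]
ee_rot: [3.141, 0.0, -0.001]
force: [0.2, -3.0, 3.1]
width: 0.0596
gripper_force: 15.0
```

>>> arm_command(
  series=[0, 0, 0, 0, -0.17, 0, 0.5, 0, 0, 0, 0, -0.36, 0, 0.5, 0, 0, 0, 0, -0.55, 0, 0.5, 0, 0, 0, 0, -0.72, 0, 0.5, 0, 0, 0, 0, -0.86, 0, 0.5],
)

```text
t: 15.92
eef_pos: [0.5276, 0.1499, 0.0247]
ee_rot: [3.141, 0.0, -0.0]
force: [-0.7, -5.3, 5.5]
width: 0.06
gripper_force: 15.0
```

>>> arm_command(
  series=[0, 0, 0, 0, -0.17, 0, 0.5, 0, 0, 0, 0, -0.36, 0, 0.5, 0, 0, 0, 0, -0.55, 0, 0.5, 0, 0, 0, 0, -0.72, 0, 0.5, 0, 0, 0, 0, -0.86, 0, 0.5, 0, 0, 0, 0, -0.86, 0, 0.5],
)

```text
t: 16.68
eef_pos: [0.5279, 0.2372, 0.0247]
ee_rot: [-3.14, -0.001, 0.001]
force: [-1.7, 3.2, 3.0]
width: 0.0599
gripper_force: 15.0
```

Run:
```python
from h import *
t=arm.grab_frame("top");s=arm.grab_frame("scene")
a=np.hstack([panel(t,170,180,110,165,333,500),panel(s,290,150,160,180,444,500)])
cv2.imwrite("pics/c3.png",a);S=arm.get_state();print(S["t"],S["eef_pos"],S["ee_rot"],S["width"])
```

```text
16.775 [0.528  0.2365 0.0247] [-3.1398 -0.0013  0.0003] 0.05980479621143426
```

View pics/c3.png

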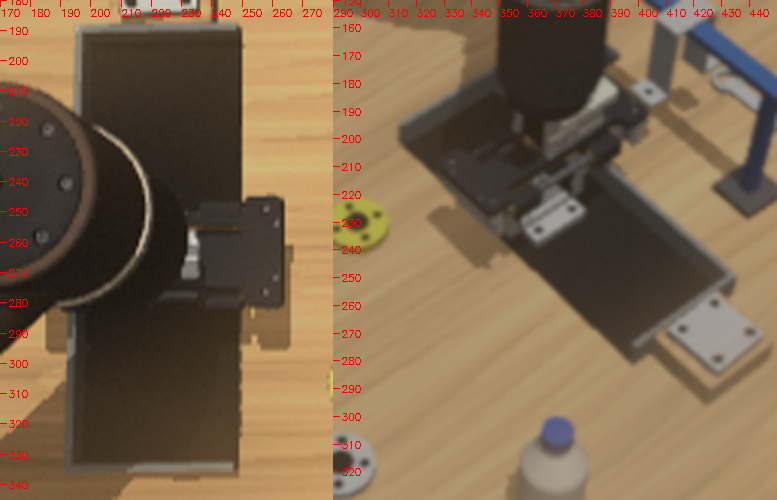

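The plate (scene 371,226) is well inside the left tray mouth. I release it with a partial opening, raise, and go to the far flange.

>>> arm_command(
  series=[0, 0, 0, 0, 0, 0, 0.74, 0, 0, 0, 0, 0, 0, 0.78, 0, 0, 0, 0, 0, 0, 0.78, 0, 0, 0, 0, 0, -0.2, 0.78, 0, 0, 0, 0, 0, -0.6, 0.78, 0, 0, 0, 0, 0, -1, 0.78, 0, 0, 0, 0, 0, -1, 1],
)

```text
t: 17.65
eef_pos: [0.5294, 0.2357, 0.128]
ee_rot: [-3.138, -0.005, -0.001]
force: [-0.1, -0.3, -0.2]
width: 0.0739
gripper_force: 0.0
```

>>> arm_command(
  series=[0, 0, 0, 0.36, 1, 0, 1, 0, 0, 0, 0.36, 1, 0, 1, 0, 0, 0, 0.36, 1, 0, 1],
)

```text
t: 18.02
eef_pos: [0.5635, 0.1317, 0.1235]
ee_rot: [3.141, 0.002, -0.005]
force: [0.2, -0.0, -0.9]
width: 0.0875
gripper_force: 0.0
```

>>> arm_command(
  series=[0, 0, 0, 0.36, 1, 0, 1, 0, 0, 0, 0.36, 1, 0, 1, 0, 0, 0, 0.36, 1, 0, 1],
)

```text
t: 18.4
eef_pos: [0.5995, 0.0324, 0.1235]
ee_rot: [3.141, 0.002, -0.004]
force: [-0.3, 0.9, -0.8]
width: 0.0879
gripper_force: 0.0
```

>>> arm_command(
  series=[0, 0, 0, 0.35, 1, 0, 1, 0, 0, 0, 0.35, 1, 0, 1, 0, 0, 0, 0.35, 1, 0, 1],
)

```text
t: 18.77
eef_pos: [0.6345, -0.067, 0.1235]
ee_rot: [3.141, 0.001, -0.004]
force: [-0.6, 0.4, 0.5]
width: 0.088
gripper_force: 0.0
```

>>> arm_command(
  series=[0, 0, 0, 0, 0.17, 0.3, 1, 0, 0, 0, 0, 0.17, 0.5, 1, 0, 0, 0, 0, 0.17, 0.5, 1],
)

```text
t: 19.15
eef_pos: [0.6328, -0.0813, 0.0726]
ee_rot: [3.141, 0.004, -0.0]
force: [-0.4, 0.7, 0.2]
width: 0.0877
gripper_force: 0.0
```

>>> arm_command(
  series=[0, 0, 0, 0, 0, 0.2, 1, 0, 0, 0, 0, 0, 0.4, 1, 0, 0, 0, 0, 0, 0.5, 1, 0, 0, 0, 0, 0, 0.5, 1],
)

```text
t: 19.65
eef_pos: [0.6343, -0.0818, 0.0245]
ee_rot: [3.141, 0.001, -0.0]
force: [-0.5, -0.5, -0.3]
width: 0.0877
gripper_force: 0.0
```

>>> arm_command(
  series=[0, 0, 0, 0, 0, 0, 0.8, 0, 0, 0, 0, 0, 0, 0.7, 0, 0, 0, 0, 0, 0, 0.6, 0, 0, 0, 0, 0, 0, 0.5, 0, 0, 0, 0, 0, 0, 0.5, 0, 0, 0, 0, 0, 0, 0.5],
)

```text
t: 20.4
eef_pos: [0.6348, -0.0823, 0.0251]
ee_rot: [-3.141, -0.001, -0.001]
force: [-1.2, 2.9, 4.8]
width: 0.0593
gripper_force: 15.0
```

>>> arm_command(
  series=[0, 0, 0, 0, 0.14, 0, 0.5, 0, 0, 0, 0, 0.32, 0, 0.5, 0, 0, 0, 0, 0.5, 0, 0.5, 0, 0, 0, 0, 0.66, 0, 0.5, 0, 0, 0, 0, 0.76, 0, 0.5],
)

```text
t: 21.02
eef_pos: [0.6349, -0.1594, 0.0251]
ee_rot: [-3.141, -0.001, -0.001]
force: [-0.3, 4.4, 5.9]
width: 0.0593
gripper_force: 15.0
```

>>> arm_command(
  series=[0, 0, 0, 0, 0.14, 0, 0.5, 0, 0, 0, 0, 0.32, 0, 0.5, 0, 0, 0, 0, 0.5, 0, 0.5, 0, 0, 0, 0, 0.66, 0, 0.5, 0, 0, 0, 0, 0.76, 0, 0.5, 0, 0, 0, 0, 0.76, 0, 0.5],
)

```text
t: 21.78
eef_pos: [0.6345, -0.2364, 0.0251]
ee_rot: [3.141, -0.001, -0.002]
force: [0.3, -2.8, 5.1]
width: 0.0597
gripper_force: 15.0
```

Run:
```python
from h import *
t=arm.grab_frame("top");s=arm.grab_frame("scene")
a=np.hstack([panel(t,370,170,110,180,306,500),panel(s,140,230,170,190,447,500)])
cv2.imwrite("pics/c4.png",a);S=arm.get_state();print(S["t"],S["eef_pos"],S["ee_rot"],S["width"])
```

```text
21.875 [ 0.6345 -0.2361  0.0251] [ 3.1404 -0.0008 -0.0014] 0.059410228156008556
```

View pics/c4.png

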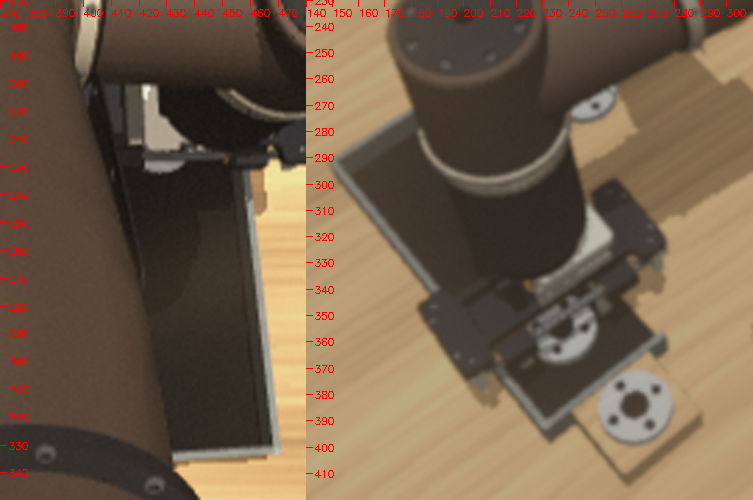

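The flange (scene 239,352) is inside the right tray. I release it and go to the near flange.

>>> arm_command(
  series=[0, 0, 0, 0, 0, 0, 0.74, 0, 0, 0, 0, 0, 0, 0.78, 0, 0, 0, 0, 0, 0, 0.78, 0, 0, 0, 0, 0, -0.2, 0.78, 0, 0, 0, 0, 0, -0.6, 0.78, 0, 0, 0, 0, 0, -1, 0.78, 0, 0, 0, 0, 0, -1, 1],
)

```text
t: 22.75
eef_pos: [0.6364, -0.2346, 0.1285]
ee_rot: [3.141, -0.006, 0.0]
force: [-0.6, -1.0, 0.1]
width: 0.0738
gripper_force: 0.0
```

>>> arm_command(
  series=[0, 0, 0, -0.97, -0.75, 0, 1, 0, 0, 0, -0.97, -0.75, 0, 1, 0, 0, 0, -0.97, -0.75, 0, 1, 0, 0, 0, -0.97, -0.75, 0, 1],
)

```text
t: 23.25
eef_pos: [0.5377, -0.159, 0.1247]
ee_rot: [3.141, -0.001, 0.0]
force: [0.3, 0.2, 1.3]
width: 0.0874
gripper_force: 0.0
```

>>> arm_command(
  series=[0, 0, 0, -0.97, -0.75, 0, 1, 0, 0, 0, -0.97, -0.75, 0, 1, 0, 0, 0, -0.97, -0.75, 0, 1, 0, 0, 0, -0.97, -0.75, 0.3, 1, 0, 0, 0, -0.97, -0.75, 0.5, 1, 0, 0, 0, -0.97, -0.75, 0.5, 1],
)

```text
t: 24.0
eef_pos: [0.4406, -0.0848, 0.0733]
ee_rot: [3.141, 0.003, -0.002]
force: [1.0, 0.0, 0.7]
width: 0.0879
gripper_force: 0.0
```

>>> arm_command(
  series=[0, 0, 0, 0, 0, 0.2, 1, 0, 0, 0, 0, 0, 0.4, 1, 0, 0, 0, 0, 0, 0.5, 1, 0, 0, 0, 0, 0, 0.5, 1],
)

```text
t: 24.5
eef_pos: [0.4408, -0.0845, 0.0244]
ee_rot: [3.141, 0.001, -0.001]
force: [-0.3, 0.3, -0.1]
width: 0.0878
gripper_force: 0.0
```

>>> arm_command(
  series=[0, 0, 0, 0, 0, 0, 0.8, 0, 0, 0, 0, 0, 0, 0.7, 0, 0, 0, 0, 0, 0, 0.6, 0, 0, 0, 0, 0, 0, 0.5, 0, 0, 0, 0, 0, 0, 0.5, 0, 0, 0, 0, 0, 0, 0.5],
)

```text
t: 25.25
eef_pos: [0.4407, -0.0842, 0.0249]
ee_rot: [-3.141, -0.001, -0.001]
force: [-1.2, 1.5, 5.4]
width: 0.0593
gripper_force: 15.0
```

>>> arm_command(
  series=[0, 0, 0, 0, 0.14, 0, 0.5, 0, 0, 0, 0, 0.33, 0, 0.5, 0, 0, 0, 0, 0.52, 0, 0.5, 0, 0, 0, 0, 0.69, 0, 0.5, 0, 0, 0, 0, 0.79, 0, 0.5],
)

```text
t: 25.88
eef_pos: [0.441, -0.1639, 0.0249]
ee_rot: [-3.141, -0.001, -0.001]
force: [-0.2, 5.0, 5.3]
width: 0.0592
gripper_force: 15.0
```

>>> arm_command(
  series=[0, 0, 0, 0, 0.14, 0, 0.5, 0, 0, 0, 0, 0.33, 0, 0.5, 0, 0, 0, 0, 0.52, 0, 0.5, 0, 0, 0, 0, 0.69, 0, 0.5, 0, 0, 0, 0, 0.79, 0, 0.5, 0, 0, 0, 0, 0.79, 0, 0.5],
)

```text
t: 26.62
eef_pos: [0.4407, -0.2435, 0.0249]
ee_rot: [3.141, -0.001, -0.001]
force: [0.5, -4.1, 4.7]
width: 0.0597
gripper_force: 15.0
```

>>> arm_command(
  series=[0, 0, 0, 0, 0, 0, 0.74, 0, 0, 0, 0, 0, 0, 0.78, 0, 0, 0, 0, 0, 0, 0.78, 0, 0, 0, 0, 0, -0.2, 0.78, 0, 0, 0, 0, 0, -0.6, 0.78, 0, 0, 0, 0, 0, -1, 0.78, 0, 0, 0, 0, 0, -1, 0.78],
)

```text
t: 27.5
eef_pos: [0.4423, -0.2424, 0.1276]
ee_rot: [3.14, -0.006, -0.0]
force: [0.2, -0.5, -0.4]
width: 0.0684
gripper_force: 0.0
```

>>> arm_command(
  series=[0, 0, 0, 0, 0.9, -1, 0.78, 0, 0, 0, 0, 0.9, -1, 0.78, 0, 0, 0, 0, 0.9, -1, 0.78, 0, 0, 0, 0, 0.9, -1, 0.78],
)

```text
t: 28.0
eef_pos: [0.4398, -0.3323, 0.2237]
ee_rot: [-3.141, 0.0, -0.002]
force: [-0.1, 0.3, -1.5]
width: 0.0682
gripper_force: 0.0
```

>>> arm_command(
  series=[0, 0, 0, -0.2, 1, 0, 0.78, 0, 0, 0, -0.2, 1, 0, 0.78, 0, 0, 0, -0.2, 1, 0, 0.78, 0, 0, 0, -0.2, 1, 0, 0.78],
)

```text
t: 28.5
eef_pos: [0.4196, -0.4311, 0.2228]
ee_rot: [-3.14, 0.002, -0.001]
force: [0.2, 1.0, 0.0]
width: 0.0683
gripper_force: 0.0
```

>>> arm_command(
  series=[0, 0, 0, -0.8, 1, 0, 0.78, 0, 0, 0, -0.8, 1, 0, 0.78, 0, 0, 0, -0.8, 1, 0, 0.78, 0, 0, 0, -0.8, 1, 0, 0.78],
)

```text
t: 29.0
eef_pos: [0.3402, -0.5312, 0.2241]
ee_rot: [-3.141, 0.0, -0.001]
force: [0.7, 0.8, -0.1]
width: 0.0685
gripper_force: 0.0
```

Run:
```python
from h import *
t=arm.grab_frame("top")
cv2.imwrite("pics/c5.png",panel(t,100,140,400,220,800,440));S=arm.get_state();print(S["t"],S["eef_pos"],S["ee_rot"],S["width"])
```

```text
29.05 [ 0.3407 -0.5309  0.2243] [-3.141   0.0001  0.0001] 0.06814865880419581
```

View pics/c5.png

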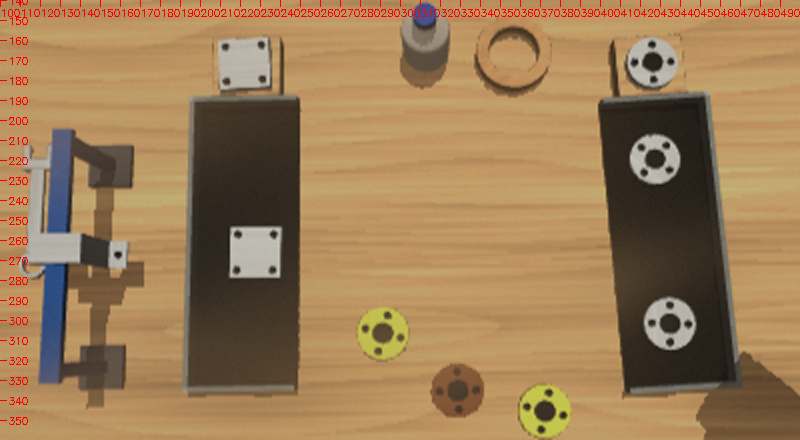

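The plate (227,266) is well inside the left tray and both flanges (427,219; 434,301) are well inside the right one. The saddle hangs on the bar, the bystanders have not moved, and the arm is clear.

```bash
python3 -c "
from station import arm
print(arm.job_done())"
```

```text
the job is handed in; nothing more can be done
None
```

The job is handed in at about 29 s of the 67 s allowed: both flanges are in the right tray, the plate is in the left tray and the saddle hangs on the bar, all confirmed in the last picture; the judge returned no verdict.

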